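# Unfold the crank of the sample mill and turn it to its filling mark

### The arm

A 7-joint arm with a two-finger parallel gripper is mounted at the origin on a cart in front of the work surface, level with it; the furniture and walls round the work are solid. World frame = base frame: x ahead of the robot, y to its left, z up, the work surface at z = 0. Lengths are in m, angles in rad, forces in N, time in s.
With the tool pointing down it reaches from about 0.4 to 0.85 m from the base axis. Payload 4.5 kg.
Tool frame: the origin (TCP) lies midway between the tips of the shut fingers; the grasp point (between the pads) lies 19 mm behind it; z points along the fingers, y is the line along which they close (so a half turn about z gives the same grasp; the last joint's range is limited). The gripper opens to 88 mm and grips with 3 to 60 N. Pads are 18 mm wide; open, the fingers measure 123 mm over their backs; the gripper's body (75 mm by 187 mm) begins 45 mm behind the grasp point.
Start: joints at [1.307, 0.689, -0.195, 1.565, 0.157, 0.902, -0.215], TCP at [0.183, -0.598, 0.239] pointing down, gripper open.
Joint ranges: [-3.01, 3.01], [-0.46, 2.08], [-1.47, 1.51], [0.13, 2.56], [-1, 4.14], [0.04, 2.09], [-2.66, 2.66]. Speed limits (rad/s): [2.57, 2.57, 3.14, 3.14, 3.14, 3.14, 3.14].

### API

Orientations are given as a unit quaternion [x, y, z, w].
In Python, from plant import get_state, viewer, workorder gives the robot as it stands. The module is installed in compiled form; this text tells all that it offers.
- The arm moves only by the tool step_arm, never from a script. Its argument "motion" is a list of rows, each an object of numbers: "wx", "wy", "wz": the turn, a rotation vector about the tool's x, y, z each as a share of 180 degrees, from -1 to 1; "dx", "dy", "dz": the shift along the tool's x, y, z each as a share of 8 cm, from -1 to 1; "claw": the finger opening in mm, from 0 to 88.1. A call has 1 to 8 rows; each row is the pose to reach, as a shift and turn from the pose commanded when the call began, along the tool's axes at that moment, turning the shorter way round; what a row does not reach only later rows make up. A row lasts 1/10 s, in which the tool goes at most 50 mm and 8.59 degrees, less where a joint would pass 70% of its speed; a pose out of reach is approached as far as the arm can. A call with a number of a shift or a turn outside -1 to 1 is refused whole. A call with a gripper value outside its range is refused whole. The fingers move at their own pace and stop on an object; "force" is the grip in N (left out, the last holds). Time passes only in rows, so rows that repeat a pose let the fingers close. It gives the time, the measured TCP pose, the force, the opening and the grip force at its end, in the units of the state.
- get_state(): the state, without advancing time (a new reading comes with each control period).
- viewer.snapshot(name): name is "scene" or "top" or "wrist"; returns (picture, depth): 400x640x3 uint8, red, green, blue; 400x640 float32, m along the optical axis (not along the pixel's ray), 0 where there is no reading.
- viewer.calibration(name): a dict with "vfov" (degrees; the focal length in pixels is half the picture's height over the tangent of half this angle, whatever the lens; pixels are square), "cx", "cy" (the principal point, pixels), "extrinsics" (4x4, takes a point from camera to world coordinates). Camera axes: x right, y down, z forward; pixel columns grow to the right and rows downward; lengths in m; the calibration is good to about 2 mm. The wrist camera is an equidistant fisheye: a pixel r from the principal point sees the ray r / f radians off the axis. A picture is of the moment at which its call begins: read the wrist's pose just before it. calibration takes no time and is no camera call; for the wrist camera it gives the pose at the moment of the call.
- workorder.finish_job(): hands the job in; it is judged then, once.
The state is a dict: "clock": time; "q": joint angles; "qd": joint speeds; "joint_torque": joint torques, N m; "tool_pos": TCP position; "eef_rot": TCP orientation; "contact_force": force on the tool from outside, world axes, zero at the start; "moment": the same for the moment, N m; "opening": opening from 0.0 (shut) to 1.0 (fully open); "finger_force": force on a finger pad.
Only numpy, scipy, OpenCV 4.12 (cv2) and the standard library are available. Lean on these libraries where they do the work, as an engineer would, in place of code of your own. Each camera call takes 0.05 s, during which the arm holds its last target. There are 200 camera calls.

### The job

Get the hand mill with the red grip ready for the next sample: swing its folded red grip fully upright first, then turn the crank clockwise, about a quarter turn, until the crank arm points over the yellow mark, and let go with the grip still standing. Leave the mill with the blue grip as it is.

Things in the scene. Friction and masses are not known exactly. Their poses are not given: they have to be found in the camera images.
- mill_red: Hand mill with the red grip, fixed to the worktop. Base plate 110 x 110 mm; round white body, 82 mm across, top at 66 mm. Its flat steel crank arm (14 mm wide, at 84 to 92 mm, reaching 79 mm out) turns on a slim upright shaft. Origin: on the worktop, under the shaft's axis; z up; -x is the front with a small steel drawer; +y is the side with a yellow mark across the body's top edge.
- red_crank (a joint): Angle of the red mill's crank arm, rad, growing clockwise from above: at 0 the arm points (axis to free end) to the mill's -x, at 1.571 to its +y, over the yellow mark. Starts within 0.25 of 0; stops at -0.5 and 2.4. About 0.08 N m of friction holds it where it is left. The arm carries the grip's hinge 72 mm from the axis, 104 mm above the worktop, level and square to the arm.
- red_fold (a joint): Angle of the red grip about its hinge, rad: 0 folded flat along the arm, pointing from the hinge back to the axis; 1.571 upright, at its stop, top 170 mm above the worktop. Starts between 0 and 0.12; friction (0.04 N m) holds it where it is left. The grip is a round sleeve, 22 mm across, 12 to 66 mm from the hinge, that spins freely on its own axis; at the hinge a clevis 16 mm wide, top at 109 mm.
- blue_grip (a point): Middle of the blue grip (22 mm in diameter, 54 mm long) of the second mill, which is otherwise like the red one, stands folded and is to be left alone; point on the grip's centre line, 40 mm from its hinge.

How it is judged:
By the outcome, as a careful person would: the job done as asked, in the order asked, and still so for the second after the job is handed in, with the robot touching nothing.
It also fails if it takes over 38 s, if anything falls off the work surface, if the arm or the gripper's body presses on something with over 40 N, if the wrist force passes 120 N, or if a joint passes its speed limit or range.

## Working session

There is one attempt and no reset: what is moved stays moved. The work goes in short steps, Python scripts to look and compute and a tool call to move; the robot and the scene stay as the last step left them, time stands still between calls to the robot, and variables do not carry over. Pictures are saved under pics/ and viewed, at most 10 in all, crops included, and the job is handed in when it is done.

Besides the shell and the picture viewer there is one more tool, called after "Request:" as name([rows], argument=value, ...), one row to a line, values as JSON. step_arm: Moves the arm, as the interface text tells. Shift numbers are shares of 8 cm and turn numbers shares of 180 degrees, none past 1 either way. Its arguments: {"type":"object","properties":{"motion":{"type":"array","items":{"type":"object","properties":{"wx":{"type":"number","minimum":-1,"maximum":1},"wy":{"type":"number","minimum":-1,"maximum":1},"wz":{"type":"number","minimum":-1,"maximum":1},"dx":{"type":"number","minimum":-1,"maximum":1},"dy":{"type":"number","minimum":-1,"maximum":1},"dz":{"type":"number","minimum":-1,"maximum":1},"claw":{"type":"number"}}}},"force":{"type":"number"}},"required":["motion"]}

```bash
mkdir -p pics; cat > h.py <<'E'
import numpy as np, cv2
from plant import get_state, viewer, workorder
def snap(n):
    c=viewer.calibration(n); p,d=viewer.snapshot(n); return p,d,c
def pts(d,c,us,vs):
    f=200/np.tan(np.radians(c['vfov']/2)); z=d[vs,us]
    P=np.stack([(us-c['cx'])/f*z,(vs-c['cy'])/f*z,z,np.ones_like(z)])
    return (np.array(c['extrinsics'])@P)[:3].T
E
python3 - <<'E'
from h import *
print(get_state())
ims=[]
for n in('scene','top'):
    p,d,c=snap(n); cv2.imwrite(f'pics/{n}0.png',p[:,:,::-1]); np.savez(f'{n}0.npz',p=p,d=d)
    print(n,c)
    h=cv2.cvtColor(p,cv2.COLOR_RGB2HSV)
    for nm,m in dict(red=((h[...,0]<8)|(h[...,0]>172)),blue=(h[...,0]>100)&(h[...,0]<125),yel=(h[...,0]>22)&(h[...,0]<34)).items():
        m=(m&(h[...,1]>130)&(h[...,2]>70)).astype(np.uint8)
        k,l,s,ce=cv2.connectedComponentsWithStats(m)
        for i in range(1,k):
            if s[i,4]>25:
                v,u=np.nonzero((l==i)&(d>0)); P=pts(d,c,u,v)
                if len(P): print(nm,s[i],ce[i].round(1),np.median(P,0).round(3),P.min(0).round(3),P.max(0).round(3))
E
```

```text
{'clock': 0.0, 'q': array([ 1.3067884 ,  0.68998084, -0.19456065,  1.56632652,  0.15735602,
        0.90247512, -0.2150888 ]), 'qd': array([-1.67942967e-03, -3.98493180e-04,  1.00744560e-04,  1.96562865e-04,
        1.44384991e-03,  2.47146534e-03, -4.47912216e-05]), 'joint_torque': array([ 1.55900016e-03, -5.27572739e+01, -1.26683470e+00, -1.53431797e+01,
       -5.27517032e-02,  6.53130468e-03,  1.35406985e-04]), 'tool_pos': array([ 0.18317588, -0.59691156,  0.23791785]), 'eef_rot': array([ 9.88921693e-01,  1.48435455e-01, -2.01648645e-04, -8.71524893e-04]), 'contact_force': array([ 0.04679835,  0.11296675, -0.46042392]), 'moment': array([ 0.02151259, -0.0096396 ,  0.00068069]), 'finger_force': 0.0, 'opening': 0.9978633446797274}
scene {'vfov': 53.417876194367686, 'cx': 310.5736443361983, 'cy': 195.1306071548217, 'extrinsics': array([[-0.50844216, -0.49348509,  0.70566213, -0.07708831],
       [-0.86086849,  0.27246277, -0.42973188,  0.5126092 ],
       [ 0.01979962, -0.82597609, -0.56335732,  0.58206079],
       [ 0.        ,  0.        ,  0.        ,  1.        ]])}
red [209 135 
[... 2598 characters left out ...]
 24 286] [140.8  44.2] [0.901 0.56  0.006] [ 0.88   0.54  -0.004] [0.938 0.6   0.034]
blue [227  77  26  24 442] [239.9  88.2] [0.776 0.327 0.038] [ 0.752  0.302 -0.004] [0.819 0.365 0.052]
blue [150 114  27   8  76] [164.6 118.5] [0.688 0.465 0.088] [0.684 0.446 0.079] [0.697 0.497 0.099]
blue [249 208  22  28 306] [259.4 221.2] [0.476 0.269 0.115] [0.451 0.25  0.093] [0.504 0.29  0.122]
yel [373 180  14   5  58] [380.1 181.9] [0.561 0.038 0.067] [0.556 0.026 0.019] [0.569 0.05  0.07 ]
yel [233 211  14   8  59] [239.6 214.9] [0.496 0.313 0.066] [0.49  0.301 0.008] [0.507 0.339 0.069]
yel [429 388  23   6  88] [439.9 391. ] [ 0.038 -0.223 -0.613] [ 0.032 -0.261 -0.621] [ 0.049 -0.19  -0.604]
```

```bash
python3 - <<'E'
from h import *
p=np.load('top0.npz')['p']; q=np.load('scene0.npz')['p']
a=cv2.resize(p[120:290,200:460],None,fx=3,fy=3,interpolation=2)
cv2.imwrite('pics/topc.png',a[:,:,::-1])
cv2.imwrite('pics/scene.png',q[:,:,::-1])
d=np.load('top0.npz')['d'];c=viewer.calibration('top')
h=cv2.cvtColor(p,cv2.COLOR_RGB2HSV)
# red grip axis and mark; body white top
v,u=np.nonzero(((h[...,0]<8)|(h[...,0]>172))&(h[...,1]>110)&(h[...,2]>60)&(d>0));P=pts(d,c,u,v)
P=P[(P[:,2]>.095)&(abs(P[:,0]-.526)<.06)&(abs(P[:,1]-.02)<.06)]
m=P[:,:2].mean(0);print(len(P),m,cv2.minAreaRect(P[:,:2].astype(np.float32)))
v,u=np.mgrid[150:260,340:460];v=v.ravel();u=u.ravel();P=pts(d,c,u,v)
s=(abs(P[:,2]-.066)<.004);Q=P[s][:,:2].astype(np.float32);print('body',cv2.minEnclosingCircle(Q),len(Q), Q.min(0),Q.max(0))
s=(abs(P[:,2]-.088)<.007);Q=P[s][:,:2];print('arm',len(Q),Q.min(0),Q.max(0))
s=(P[:,2]>.004)&(P[:,2]<.03);Q=P[s][:,:2].astype(np.float32);print('base',cv2.minAreaRect(Q),cv2.boxPoints(cv2.minAreaRect(Q)))
E
```

```text
305 [0.52584816 0.02086211] ((0.526620626449585, 0.01974230445921421), (0.021176999434828758, 0.05326388031244278), 70.16194152832031)
body ((0.5589269995689392, 0.009004822932183743), 0.041139524430036545) 830 [ 0.51879966 -0.03203206] [0.5967678  0.05003457]
arm 88 [ 0.48198963 -0.00200603] [0.57390025 0.04030044]
base ((0.5180222392082214, -0.018721602857112885), (0.20242607593536377, 0.18424944579601288), 83.50126647949219) [[ 0.41503406 -0.1088575 ]
 [ 0.5980996  -0.12971108]
 [ 0.6210104   0.07141429]
 [ 0.4379449   0.09226787]]
```

View pics/topc.png

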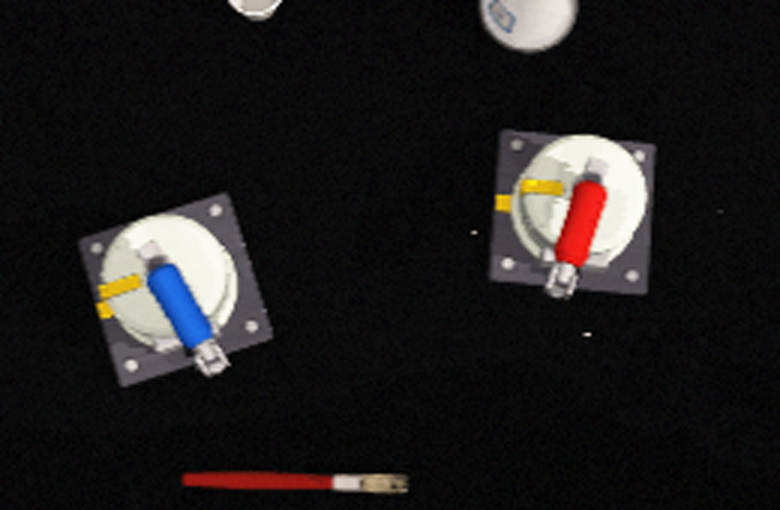

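View pics/scene.png

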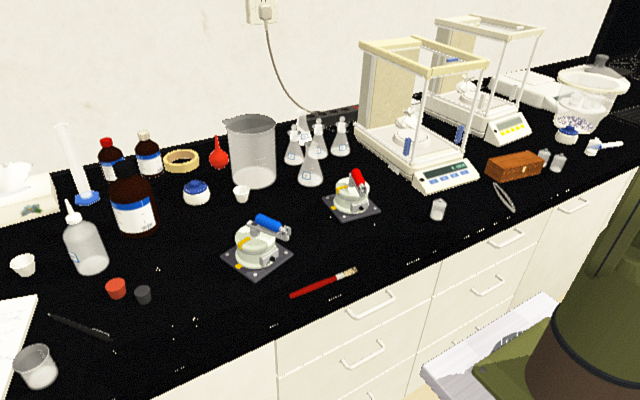

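The top view shows the red mill with its grip at crop (580,222) and the hinge at crop (560,280), pointing towards the robot. The yellow mark is at crop (542,187). The blue mill is to the left. The scene view shows the path from the right is clear of tall objects at x < 0.6. The red axis is near (0.558, 0.009), with the arm direction at about 160°.

```bash
cat >> h.py <<'E'
from scipy.spatial.transform import Rotation as R
def plan(wps,pos=None,rot=None):
    """wps: list of (x,y,z,yaw of tool x in deg), tool down; prints the rounded call numbers"""
    s=get_state(); pos=s['tool_pos'] if pos is None else pos; rot=R.from_quat(s['eef_rot']) if rot is None else rot
    for x,y,z,w in wps:
        t=R.from_euler('z',w,degrees=True)*R.from_euler('x',180,degrees=True)
        d=(rot.inv().apply(np.array([x,y,z])-pos)/.08).round(3); r=((rot.inv()*t).as_rotvec()/np.pi).round(3)
        print('d',d,'w',r,'rows',np.ceil(max(np.linalg.norm(d)*80/50,np.linalg.norm(r)*180/8.59)))
        pos=pos+rot.apply(d*.08); rot=rot*R.from_rotvec(r*np.pi)
E
python3 - <<'E'
from h import *
p=np.load('top0.npz')['p'].astype(int); d=np.load('top0.npz')['d'];c=viewer.calibration('top')
f=200/np.tan(np.radians(c['vfov']/2));E=c['extrinsics']
def ray(u,v,z):
    r=E[:3,:3]@np.array([(u-c['cx'])/f,(v-c['cy'])/f,1]); return E[:3,3]+r*(z-E[2,3])/r[2]
# base plate corners from crop px (/3 + offset)
C=[ray(200+a/3,120+b/3,.008) for a,b in((503,130),(655,147),(647,294),(490,281))]
C=np.array(C)[:,:2];print(C.round(4),C.mean(0), [np.linalg.norm(C[i]-C[i-1]) for i in range(4)])
e=(C[0]-C[1]+C[3]-C[2]);print('yaw from +y',np.degrees(np.arctan2(-e[0],e[1])))
e=(C[0]-C[3]+C[1]-C[2]);print('yaw from +x',np.degrees(np.arctan2(e[1],e[0])))
s=np.array([.183,-.597,.24]);g=np.array([.52,.02,.25])
n=8;plan([(*(s+(g-s)*i/n),17.2+143*i/n) for i in range(1,n+1)])
E
```

```text
[[ 0.6168  0.0548]
 [ 0.6035 -0.0526]
 [ 0.498  -0.0415]
 [ 0.5078  0.0669]] [0.55651945 0.00693085] [np.float64(0.10968780953957483), np.float64(0.10819440910503497), np.float64(0.10613231853947873), np.float64(0.10885658968443337)]
yaw from +y -6.082729261596753
yaw from +x -6.181647682248121
d [ 0.784 -0.767 -0.04 ] w [-0.001 -0.    -0.1  ] rows 3.0
d [ 0.985 -0.487 -0.016] w [ 0.     0.    -0.099] rows 3.0
d [ 1.087 -0.162 -0.016] w [ 0.   0.  -0.1] rows 3.0
d [ 1.083  0.182 -0.017] w [ 0.     0.    -0.099] rows 3.0
d [ 0.976  0.505 -0.016] w [ 0.     0.    -0.099] rows 3.0
d [ 0.774  0.779 -0.017] w [ 0.   0.  -0.1] rows 3.0
d [ 0.496  0.98  -0.016] w [-0.     0.    -0.099] rows 3.0
d [ 0.172  1.085 -0.017] w [-0.     0.    -0.099] rows 3.0
```

Request:
step_arm([
  {"dx":0.78,"dy":-0.77,"dz":-0.04,"wz":-0.1},
  {"dx":0.78,"dy":-0.77,"dz":-0.04,"wz":-0.1},
  {"dx":0.78,"dy":-0.77,"dz":-0.04,"wz":-0.1},
])

```text
$.motion[0]: bad value
```

Request:
step_arm([
  {"dx":0.98,"dy":-0.49,"dz":-0.02,"wz":-0.1},
  {"dx":0.98,"dy":-0.49,"dz":-0.02,"wz":-0.1},
  {"dx":0.98,"dy":-0.49,"dz":-0.02,"wz":-0.1},
])

```text
$.motion[0]: bad value
```

Request:
step_arm([
  {"dx":1,"dy":-0.16,"dz":-0.02,"wz":-0.1},
  {"dx":1,"dy":-0.16,"dz":-0.02,"wz":-0.1},
  {"dx":1,"dy":-0.16,"dz":-0.02,"wz":-0.1},
])

```text
$.motion[0]: bad value
```

Request:
step_arm([
  {"dx":0.78,"dy":-0.77,"dz":-0.04,"wx":0,"wy":0,"wz":-0.1,"claw":88},
  {"dx":0.78,"dy":-0.77,"dz":-0.04,"wx":0,"wy":0,"wz":-0.1,"claw":88},
  {"dx":0.78,"dy":-0.77,"dz":-0.04,"wx":0,"wy":0,"wz":-0.1,"claw":88},
])

```text
clock: 0.4
tool_pos: [0.2289, -0.5148, 0.242]
eef_rot: [0.952, 0.307, 0.002, -0.002]
contact_force: [1.0, -0.6, 0.2]
opening: 1.003
finger_force: 0.0
```

Request:
step_arm([
  {"dx":0.98,"dy":-0.49,"dz":-0.02,"wx":0,"wy":0,"wz":-0.1,"claw":88},
  {"dx":0.98,"dy":-0.49,"dz":-0.02,"wx":0,"wy":0,"wz":-0.1,"claw":88},
  {"dx":0.98,"dy":-0.49,"dz":-0.02,"wx":0,"wy":0,"wz":-0.1,"claw":88},
])

```text
clock: 0.7
tool_pos: [0.2697, -0.4385, 0.2437]
eef_rot: [0.892, 0.451, 0.001, -0.001]
contact_force: [0.4, -0.8, -0.6]
opening: 1.0
finger_force: 0.0
```

Request:
step_arm([
  {"dx":1,"dy":-0.16,"dz":-0.02,"wx":0,"wy":0,"wz":-0.1,"claw":88},
  {"dx":1,"dy":-0.16,"dz":-0.02,"wx":0,"wy":0,"wz":-0.1,"claw":88},
  {"dx":1,"dy":-0.16,"dz":-0.02,"wx":0,"wy":0,"wz":-0.1,"claw":88},
])

```text
clock: 1.0
tool_pos: [0.3065, -0.3686, 0.2453]
eef_rot: [0.812, 0.584, 0.001, -0.0]
contact_force: [-0.9, -0.9, -0.2]
opening: 0.995
finger_force: 0.0
```

Request:
step_arm([
  {"dx":1,"dy":0.18,"dz":-0.02,"wx":0,"wy":0,"wz":-0.1,"claw":88},
  {"dx":1,"dy":0.18,"dz":-0.02,"wx":0,"wy":0,"wz":-0.1,"claw":88},
  {"dx":1,"dy":0.18,"dz":-0.02,"wx":0,"wy":0,"wz":-0.1,"claw":88},
])

```text
clock: 1.3
tool_pos: [0.3462, -0.2985, 0.247]
eef_rot: [0.711, 0.703, 0.001, 0.0]
contact_force: [1.2, -0.4, 0.2]
opening: 0.998
finger_force: 0.0
```

Request:
step_arm([
  {"dx":0.98,"dy":0.5,"dz":-0.02,"wx":0,"wy":0,"wz":-0.1,"claw":88},
  {"dx":0.98,"dy":0.5,"dz":-0.02,"wx":0,"wy":0,"wz":-0.1,"claw":88},
  {"dx":0.98,"dy":0.5,"dz":-0.02,"wx":0,"wy":0,"wz":-0.1,"claw":88},
])

```text
clock: 1.6
tool_pos: [0.388, -0.2205, 0.2487]
eef_rot: [0.592, 0.806, 0.001, 0.001]
contact_force: [0.8, -0.0, -0.1]
opening: 1.0
finger_force: 0.0
```

```bash
python3 - <<'E'
from h import *
st=get_state();print(st['q'].round(2))
s=st['tool_pos'];g=np.array([.52,.02,.25]);x=R.from_quat(st['eef_rot']).apply([1,0,0]);w=np.degrees(np.arctan2(x[1],x[0]));print(s,w)
n=3;plan([(*(s+(g-s)*i/n),w+(160-w)*i/n) for i in range(1,n+1)])
E
```

```text
[ 0.85  0.5  -0.65  2.06  0.45  0.72  0.22]
[ 0.38800395 -0.22053498  0.24873737] 107.38186555761904
d [ 0.792  0.824 -0.002] w [ 0.001  0.    -0.097] rows 3.0
d [ 0.508  1.024 -0.005] w [ 0.     0.    -0.098] rows 3.0
d [ 0.174  1.13  -0.005] w [ 0.     0.    -0.097] rows 3.0
```

Request:
step_arm([
  {"dx":0.8,"dy":0.85,"dz":0,"wx":0,"wy":0,"wz":-0.097,"claw":88},
  {"dx":0.8,"dy":0.85,"dz":0,"wx":0,"wy":0,"wz":-0.097,"claw":88},
  {"dx":0.8,"dy":0.85,"dz":0,"wx":0,"wy":0,"wz":-0.097,"claw":88},
])

```text
clock: 1.9
tool_pos: [0.4349, -0.1388, 0.2488]
eef_rot: [0.463, 0.886, 0.002, 0.001]
contact_force: [0.2, -0.4, 0.0]
opening: 1.001
finger_force: 0.0
```

Request:
step_arm([
  {"dx":0.5,"dy":1,"dz":0,"wx":0,"wy":0,"wz":-0.098,"claw":88},
  {"dx":0.5,"dy":1,"dz":0,"wx":0,"wy":0,"wz":-0.098,"claw":88},
  {"dx":0.5,"dy":1,"dz":0,"wx":0,"wy":0,"wz":-0.098,"claw":88},
])

```text
clock: 2.2
tool_pos: [0.4777, -0.0608, 0.2486]
eef_rot: [0.323, 0.946, 0.002, 0.001]
contact_force: [-0.0, 0.1, 0.9]
opening: 0.999
finger_force: 0.0
```

Request:
step_arm([
  {"dx":0.17,"dy":1,"dz":0,"wx":0,"wy":0,"wz":-0.098,"claw":88},
  {"dx":0.17,"dy":1,"dz":0,"wx":0,"wy":0,"wz":-0.098,"claw":88},
  {"dx":0.17,"dy":1,"dz":0,"wx":0,"wy":0,"wz":-0.098,"claw":88},
  {"dx":0.17,"dy":1,"dz":0,"wx":0,"wy":0,"wz":-0.098,"claw":88},
])

```text
clock: 2.6
tool_pos: [0.5129, 0.0052, 0.2474]
eef_rot: [0.178, 0.984, -0.001, -0.001]
contact_force: [-0.8, 0.1, -0.3]
opening: 1.002
finger_force: 0.0
```

```bash
python3 - <<'E'
from h import *
st=get_state();print(st['q'].round(2),st['tool_pos'])
p,d,c=snap('wrist');cv2.imwrite('pics/w1.png',p[:,:,::-1]);np.savez('w1.npz',p=p,d=d,E=c['extrinsics']);print(c)
f=200/np.tan(np.radians(c['vfov']/2));E=c['extrinsics']
def ray(u,v,z):
    a=np.array([u-c['cx'],v-c['cy']]);r=np.linalg.norm(a);t=r/f
    r=E[:3,:3]@np.array([*(a/r*np.sin(t)),np.cos(t)]);return E[:3,3]+r*(z-E[2,3])/r[2]
h=cv2.cvtColor(p,cv2.COLOR_RGB2HSV)
m=(((h[...,0]<8)|(h[...,0]>172))&(h[...,1]>110)&(h[...,2]>60)).astype(np.uint8)
k,l,s,ce=cv2.connectedComponentsWithStats(m)
for i in range(1,k):
    if s[i,4]>100:
        v,u=np.nonzero(l==i);P=np.array([ray(a,b,.106)[:2] for a,b in zip(u,v)])
        print(s[i],P.mean(0).round(4),cv2.minAreaRect(P.astype(np.float32)))
m=((h[...,0]>20)&(h[...,0]<35)&(h[...,1]>130)&(h[...,2]>70)).astype(np.uint8)
k,l,s,ce=cv2.connectedComponentsWithStats(m)
for i in range(1,k):
    if s[i,4]>60: print('yel',s[i],ray(*ce[i],.066))
E
```

```text
[ 0.42  0.65 -0.86  1.87  0.62  0.92  0.47] [0.51293288 0.00519045 0.24744171]
{'vfov': 65.70646984690485, 'cx': 313.89876228310686, 'cy': 202.3093631151071, 'extrinsics': array([[ 0.35011215,  0.89418871,  0.27901259,  0.44010746],
       [ 0.93670369, -0.33333741, -0.10710913,  0.03331136],
       [-0.00277044,  0.29885233, -0.95429535,  0.39488702],
       [ 0.        ,  0.        ,  0.        ,  1.        ]])}
[404   7  68  21 672] [0.3894 0.1792] ((0.38949885964393616, 0.18152296543121338), (0.07676183432340622, 0.011127852834761143), 89.19727325439453)
[604  81  21  22 351] [0.5195 0.4325] ((0.5184486508369446, 0.4327712059020996), (0.053929220885038376, 0.029270660132169724), 72.01618194580078)
[ 324  171   22   56 1095] [0.5274 0.0214] ((0.5286638736724854, 0.02104758843779564), (0.020241957157850266, 0.05645984783768654), 71.1753158569336)
yel [ 137    0   88   51 1782] [ 0.27886478 -0.07503851  0.066     ]
yel [363 187  10  11  82] [0.54631491 0.05678868 0.066     ]
yel [346 202  24  14 169] [0.56163637 0.04030378 0.066     ]
yel [133 284  24  34 196] [ 0.58455147 -0.28956902  0.066     ]
yel [473 284  23  48 313] [0.77764172 0.17921301 0.066     ]
yel [135 319  20  12  87] [ 0.63053597 -0.31878616  0.066     ]
yel [ 287  329  263   39 1203] [0.83364667 0.09152802 0.066     ]
```

View pics/w1.png

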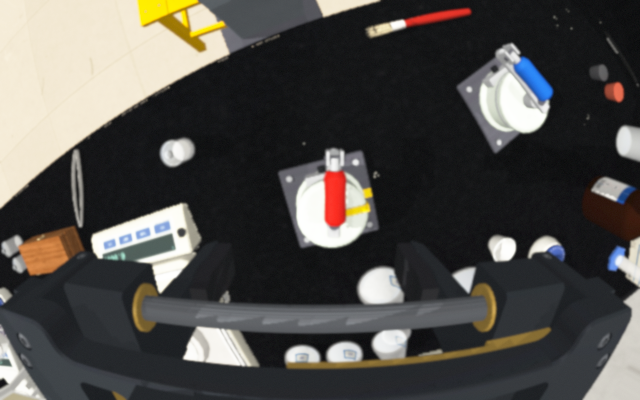

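The wrist view shows the red grip at (335,198), hinge up at (335,155) and mark at (358,209). This agrees with the top view: direction about 160.7°, grip middle (0.527, 0.021), hinge (0.490, 0.034). I'll pinch the grip 44 mm from the hinge.

```bash
python3 - <<'E'
from h import *
plan([(.5317,.0192,.18,160.7),(.5317,.0192,.120,160.7),(.5317,.0192,.088,160.7)])
E
```

```text
d [-0.161  0.258  0.842] w [-0.001 -0.    -0.007] rows 2.0
d [-0.   -0.    0.75] w [-0. -0. -0.] rows 2.0
d [-0.001 -0.     0.4  ] w [-0. -0. -0.] rows 1.0
```

Request:
step_arm([
  {"dx":-0.16,"dy":0.26,"dz":0.84,"wx":0,"wy":0,"wz":-0.007,"claw":60},
  {"dx":-0.16,"dy":0.26,"dz":0.84,"wx":0,"wy":0,"wz":-0.007,"claw":60},
  {"dx":-0.16,"dy":0.26,"dz":0.84,"wx":0,"wy":0,"wz":-0.007,"claw":60},
  {"dx":-0.16,"dy":0.26,"dz":0.84,"wx":0,"wy":0,"wz":-0.007,"claw":60},
])

```text
clock: 3.05
tool_pos: [0.5319, 0.0212, 0.1813]
eef_rot: [0.166, 0.986, -0.001, -0.0]
contact_force: [-0.1, 0.2, 0.2]
opening: 0.685
finger_force: 0.0
```

```bash
python3 - <<'E'
from h import *
p,d,c=snap('wrist');cv2.imwrite('pics/w2.png',p[:,:,::-1])
f=200/np.tan(np.radians(c['vfov']/2));E=c['extrinsics']
def ray(u,v,z):
    a=np.array([u-c['cx'],v-c['cy']]);r=np.linalg.norm(a);t=r/f
    r=E[:3,:3]@np.array([*(a/r*np.sin(t)),np.cos(t)]);return E[:3,3]+r*(z-E[2,3])/r[2]
h=cv2.cvtColor(p,cv2.COLOR_RGB2HSV)
m=(((h[...,0]<8)|(h[...,0]>172))&(h[...,1]>110)&(h[...,2]>60)).astype(np.uint8)
k,l,s,ce=cv2.connectedComponentsWithStats(m)
for i in range(1,k):
    if s[i,4]>600:
        v,u=np.nonzero(l==i);P=np.array([ray(a,b,.108)[:2] for a,b in zip(u,v)])
        print(s[i],P.mean(0).round(4),cv2.minAreaRect(P.astype(np.float32)))
plan([(.5317,.0192,.118,160.7),(.5317,.0192,.088,160.7)])
E
```

```text
[ 298  172   30   73 1864] [0.527  0.0217] ((0.5284631848335266, 0.021087538450956345), (0.021311059594154358, 0.05727940425276756), 69.50728607177734)
d [-0.002 -0.03   0.799] w [-0.     0.     0.001] rows 2.0
d [ 0.    -0.     0.375] w [-0.  0.  0.] rows 1.0
```

View pics/w2.png

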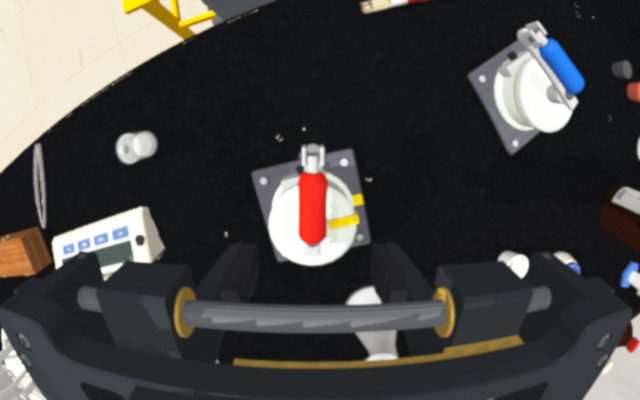

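The wrist view shows the grip at (312,207), centred between the fingers at columns 245 and 390. I'm descending and pinching lightly.

Request:
step_arm([
  {"dx":0,"dy":-0.02,"dz":0.4,"wx":0,"wy":0,"wz":0,"claw":60},
  {"dx":0,"dy":-0.02,"dz":0.8,"wx":0,"wy":0,"wz":0,"claw":60},
  {"dx":0,"dy":-0.02,"dz":0.8,"wx":0,"wy":0,"wz":0,"claw":60},
])

```text
clock: 3.4
tool_pos: [0.53, 0.0197, 0.1157]
eef_rot: [0.165, 0.986, -0.002, -0.002]
contact_force: [-0.5, -0.5, -0.4]
opening: 0.683
finger_force: 0.0
```

Request:
step_arm([
  {"dx":0,"dy":0,"dz":0.2,"wx":0,"wy":0,"wz":0,"claw":60},
  {"dx":0,"dy":0,"dz":0.36,"wx":0,"wy":0,"wz":0,"claw":60},
  {"dx":0,"dy":0,"dz":0.36,"wx":0,"wy":0,"wz":0,"claw":50},
  {"dx":0,"dy":0,"dz":0.36,"wx":0,"wy":0,"wz":0,"claw":40},
  {"dx":0,"dy":0,"dz":0.36,"wx":0,"wy":0,"wz":0,"claw":30},
  {"dx":0,"dy":0,"dz":0.36,"wx":0,"wy":0,"wz":0,"claw":26},
], force=8)

```text
clock: 4.0
tool_pos: [0.5323, 0.0218, 0.0891]
eef_rot: [0.165, 0.986, 0.0, 0.001]
contact_force: [0.1, 1.0, 0.1]
opening: 0.342
finger_force: 0.0
```

Request:
step_arm([
  {"dx":0,"dy":0,"dz":0,"wx":0,"wy":0,"wz":0,"claw":22},
  {"dx":0,"dy":0,"dz":0,"wx":0,"wy":0,"wz":0,"claw":18},
  {"dx":0,"dy":0,"dz":0,"wx":0,"wy":0,"wz":0,"claw":15},
  {"dx":0,"dy":0,"dz":0,"wx":0,"wy":0,"wz":0,"claw":15},
], force=8)

```text
clock: 4.4
tool_pos: [0.5317, 0.0207, 0.0882]
eef_rot: [0.165, 0.986, -0.001, -0.0]
contact_force: [-0.5, -4.1, 1.1]
opening: 0.243
finger_force: 7.8
```

Request:
step_arm([
  {"dx":0.003,"dy":-0.012,"dz":-0.057,"wx":0,"wy":0,"wz":0,"claw":15},
  {"dx":0.012,"dy":-0.012,"dz":-0.114,"wx":0,"wy":0,"wz":0,"claw":15},
  {"dx":0.027,"dy":-0.012,"dz":-0.17,"wx":0,"wy":0,"wz":0,"claw":15},
  {"dx":0.048,"dy":-0.012,"dz":-0.224,"wx":0,"wy":0,"wz":0,"claw":15},
  {"dx":0.048,"dy":-0.012,"dz":-0.224,"wx":0,"wy":0,"wz":0,"claw":15},
], force=8)

```text
clock: 4.9
tool_pos: [0.5271, 0.0224, 0.1067]
eef_rot: [0.164, 0.986, -0.0, -0.0]
contact_force: [-1.9, -1.4, -0.2]
opening: 0.243
finger_force: 8.0
```

Request:
step_arm([
  {"dx":0.036,"dy":0,"dz":-0.067,"wx":0,"wy":0,"wz":0,"claw":15},
  {"dx":0.081,"dy":0,"dz":-0.13,"wx":0,"wy":0,"wz":0,"claw":15},
  {"dx":0.134,"dy":0,"dz":-0.185,"wx":0,"wy":0,"wz":0,"claw":15},
  {"dx":0.194,"dy":0,"dz":-0.232,"wx":0,"wy":0,"wz":0,"claw":15},
  {"dx":0.194,"dy":0,"dz":-0.232,"wx":0,"wy":0,"wz":0,"claw":15},
], force=8)

```text
clock: 5.4
tool_pos: [0.5124, 0.0279, 0.1253]
eef_rot: [0.164, 0.986, 0.0, -0.0]
contact_force: [-2.8, 1.5, -4.8]
opening: 0.243
finger_force: 8.0
```

```bash
python3 - <<'E'
from h import *
p,d,c=snap('scene');q,_,_=snap('wrist')
a=cv2.resize(p[120:240,290:430],None,fx=3.4,fy=3.4,interpolation=2);b=cv2.resize(q[:, 150:490],None,fx=1,fy=1)
b=cv2.resize(b,(int(b.shape[1]*408/400),408));a=cv2.resize(a,(440,408))
cv2.imwrite('pics/s2.png',np.hstack([a,b])[:,:,::-1]);print(get_state()['moment'])
E
```

```text
[ 0.30257115  0.48941347 -0.0377401 ]
```

View pics/s2.png

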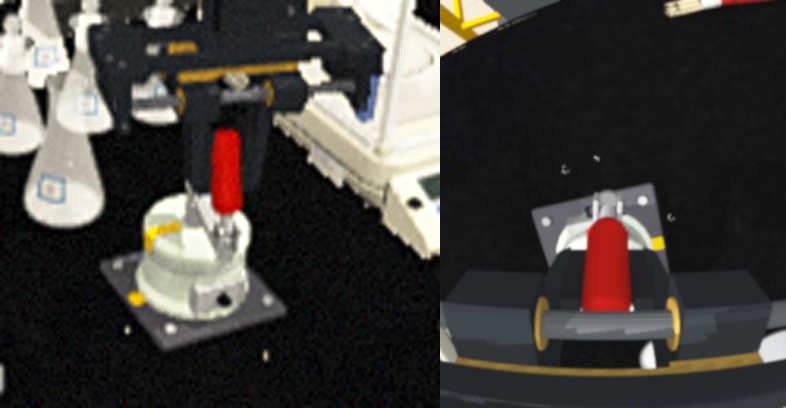

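The picture shows the grip raised more than halfway (left panel, about (227,170)), held between the fingers. I'm continuing the arc to the stop.

Request:
step_arm([
  {"dx":0.067,"dy":0,"dz":-0.038,"wx":0,"wy":0,"wz":0,"claw":15},
  {"dx":0.138,"dy":0,"dz":-0.067,"wx":0,"wy":0,"wz":0,"claw":15},
  {"dx":0.212,"dy":0,"dz":-0.086,"wx":0,"wy":0,"wz":0,"claw":15},
  {"dx":0.289,"dy":0,"dz":-0.094,"wx":0,"wy":0,"wz":0,"claw":15},
  {"dx":0.289,"dy":0,"dz":-0.094,"wx":0,"wy":0,"wz":0,"claw":15},
], force=8)

```text
clock: 6.0
tool_pos: [0.4935, 0.0346, 0.1333]
eef_rot: [0.165, 0.986, 0.0, 0.003]
contact_force: [4.7, -0.1, -4.2]
opening: 0.246
finger_force: 8.0
```

Request:
step_arm([
  {"dx":0.04,"dy":0,"dz":0,"wx":0,"wy":0,"wz":0,"claw":15},
  {"dx":0.04,"dy":0,"dz":0,"wx":0,"wy":0,"wz":0,"claw":15},
], force=8)

```text
clock: 6.2
tool_pos: [0.4922, 0.0352, 0.1335]
eef_rot: [0.165, 0.986, 0.0, 0.004]
contact_force: [7.5, -2.2, -4.5]
opening: 0.242
finger_force: 8.0
```

Request:
step_arm([
  {"dx":0.05,"dy":0,"dz":0.03,"wx":0,"wy":0,"wz":0,"claw":15},
  {"dx":0.05,"dy":0,"dz":0.03,"wx":0,"wy":0,"wz":0,"claw":15},
], force=8)

```text
clock: 6.4
tool_pos: [0.489, 0.0365, 0.1318]
eef_rot: [0.165, 0.986, 0.0, 0.005]
contact_force: [7.6, -2.5, 0.7]
opening: 0.245
finger_force: 8.0
```

```bash
cat >> h.py <<'E'
def lean():
    """red grip in the scene view: points near the mill, mean xy in height bands"""
    p,d,c=snap('scene'); h=cv2.cvtColor(p,cv2.COLOR_RGB2HSV)
    v,u=np.nonzero(((h[...,0]<8)|(h[...,0]>172))&(h[...,1]>110)&(h[...,2]>50)&(d>0)); P=pts(d,c,u,v)
    k=(P[:,2]>.09)&(P[:,2]<.19)&(np.hypot(P[:,0]-.558,P[:,1]-.009)<.11); P=P[k]; u=u[k];v=v[k]
    print('n',len(P),'z',P[:,2].min().round(3),P[:,2].max().round(3))
    for z in np.arange(.11,.18,.01):
        s=abs(P[:,2]-z)<.006
        if s.sum()>3: print(round(z,3),P[s].mean(0).round(4),s.sum())
    return p
E
python3 - <<'E'
from h import *
p=lean(); a=cv2.resize(p[120:240,290:430],(560,480),interpolation=2);cv2.imwrite('pics/s3.png',a[:,:,::-1])
E
```

```text
n 206 z 0.119 0.173
0.12 [0.4843 0.0398 0.1228] 19
0.13 [0.4836 0.04   0.1306] 40
0.14 [0.4832 0.0389 0.1399] 41
0.15 [0.4835 0.0391 0.1501] 42
0.16 [0.4838 0.0386 0.1603] 50
0.17 [0.4869 0.0367 0.1679] 46
```

View pics/s3.png

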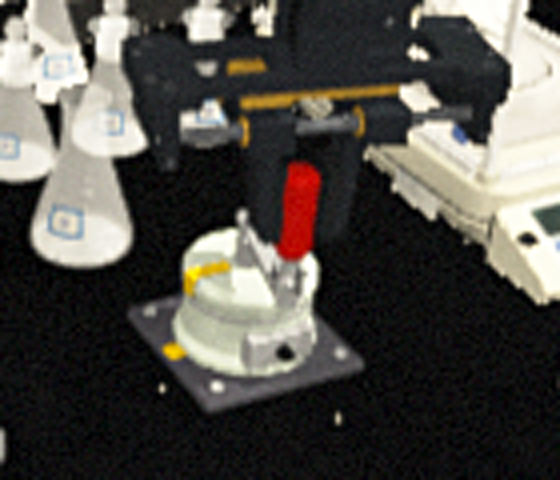

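The scene view shows the red grip standing upright at crop (298,210). Its xy is constant over the height bands and its top is at 0.17. I'm loosening the fingers, then will turn the crank.

Request:
step_arm([
  {"dx":-0.03,"dy":0,"dz":0,"wx":0,"wy":0,"wz":0,"claw":28},
  {"dx":-0.03,"dy":0,"dz":0,"wx":0,"wy":0,"wz":0,"claw":28},
  {"dx":-0.03,"dy":0,"dz":0,"wx":0,"wy":0,"wz":0,"claw":28},
], force=8)

```text
clock: 6.75
tool_pos: [0.4862, 0.0364, 0.13]
eef_rot: [0.164, 0.986, -0.0, -0.0]
contact_force: [-0.5, 0.4, 0.1]
opening: 0.322
finger_force: 0.0
```

```bash
cat >> h.py <<'E'
A=np.array([.558,.0095])
def arc(phis,r=.0725,z=.130,dyaw=0):
    s=get_state(); rot=R.from_quat(s['eef_rot']); v=s['tool_pos'][:2]-A
    x=rot.apply([1,0,0]); print('pos',s['tool_pos'].round(4),'r',np.hypot(*v).round(4),'phi',np.degrees(np.arctan2(v[1],v[0])).round(2),'yaw',np.degrees(np.arctan2(x[1],x[0])).round(2),'open',round(s['opening']*88.1,1),'F',s['contact_force'].round(1))
    for f in phis:
        c=np.radians(f); t=R.from_euler('z',f+dyaw,degrees=True)*R.from_euler('x',180,degrees=True)
        d=rot.inv().apply([A[0]+r*np.cos(c)-s['tool_pos'][0],A[1]+r*np.sin(c)-s['tool_pos'][1],z-s['tool_pos'][2]])/.08
        print(round(f,1),d.round(3),((rot.inv()*t).as_rotvec()/np.pi).round(3))
E
python3 - <<'E'
from h import *
lean(); arc(np.arange(154,116,-5))
E
```

```text
n 204 z 0.12 0.171
0.12 [0.4838 0.0389 0.1231] 21
0.13 [0.4836 0.0393 0.1299] 39
0.14 [0.4841 0.0396 0.1395] 45
0.15 [0.4844 0.0401 0.15  ] 40
0.16 [0.4838 0.0387 0.1602] 47
0.17 [0.4878 0.0374 0.1678] 47
pos [0.4862 0.0364 0.13  ] r 0.0767 phi 159.48 yaw 161.1 open 27.8 F [ 0.1 -0.8  0.1]
154 [-0.058  0.085 -0.001] [-0.    -0.     0.039]
149 [-0.072  0.163 -0.001] [-0.    -0.     0.067]
144 [-0.092  0.239 -0.001] [-0.    -0.     0.095]
139 [-0.118  0.314 -0.001] [-0.    -0.     0.123]
134 [-0.151  0.386 -0.001] [-0.    -0.     0.151]
129 [-0.19   0.454 -0.001] [-0.    -0.     0.178]
124 [-0.235  0.52  -0.001] [-0.    -0.     0.206]
119 [-0.285  0.58  -0.001] [-0.    -0.     0.234]
```

Request:
step_arm([
  {"dx":-0.058,"dy":0.085,"dz":0,"wx":0,"wy":0,"wz":0.039,"claw":28},
  {"dx":-0.072,"dy":0.163,"dz":0,"wx":0,"wy":0,"wz":0.067,"claw":28},
  {"dx":-0.092,"dy":0.239,"dz":0,"wx":0,"wy":0,"wz":0.095,"claw":28},
  {"dx":-0.118,"dy":0.314,"dz":0,"wx":0,"wy":0,"wz":0.123,"claw":28},
  {"dx":-0.151,"dy":0.386,"dz":0,"wx":0,"wy":0,"wz":0.151,"claw":28},
  {"dx":-0.151,"dy":0.386,"dz":0,"wx":0,"wy":0,"wz":0.151,"claw":28},
])

```text
clock: 7.4
tool_pos: [0.5079, 0.0622, 0.1298]
eef_rot: [0.391, 0.92, -0.0, -0.0]
contact_force: [-0.4, 0.6, -0.4]
opening: 0.318
finger_force: 0.0
```

```bash
python3 - <<'E'
from h import *
lean(); arc(np.arange(129,93,-5))
E
```

```text
n 221 z 0.118 0.172
0.12 [0.4991 0.0646 0.1225] 19
0.13 [0.4992 0.0641 0.1303] 45
0.14 [0.4999 0.0642 0.1404] 49
0.15 [0.4997 0.0634 0.1499] 49
0.16 [0.5    0.0644 0.161 ] 56
0.17 [0.5023 0.062  0.1678] 50
pos [0.5079 0.0618 0.1298] r 0.0725 phi 133.77 yaw 134.04 open 27.8 F [ 0.6 -0.2 -0. ]
129 [-0.003  0.075 -0.003] [-0.    -0.     0.028]
124 [-0.013  0.154 -0.003] [-0.    -0.     0.056]
119 [-0.031  0.231 -0.003] [-0.    -0.     0.084]
114 [-0.054  0.306 -0.003] [-0.    -0.     0.111]
109 [-0.085  0.379 -0.003] [-0.    -0.     0.139]
104 [-0.121  0.449 -0.003] [-0.    -0.     0.167]
99 [-0.164  0.516 -0.003] [-0.    -0.     0.195]
94 [-0.212  0.579 -0.003] [-0.    -0.     0.222]
```

Request:
step_arm([
  {"dx":-0.003,"dy":0.075,"dz":0,"wx":0,"wy":0,"wz":0.028,"claw":28},
  {"dx":-0.013,"dy":0.154,"dz":0,"wx":0,"wy":0,"wz":0.056,"claw":28},
  {"dx":-0.031,"dy":0.231,"dz":0,"wx":0,"wy":0,"wz":0.084,"claw":28},
  {"dx":-0.054,"dy":0.306,"dz":0,"wx":0,"wy":0,"wz":0.111,"claw":28},
  {"dx":-0.085,"dy":0.379,"dz":0,"wx":0,"wy":0,"wz":0.139,"claw":28},
  {"dx":-0.121,"dy":0.449,"dz":0,"wx":0,"wy":0,"wz":0.167,"claw":28},
  {"dx":-0.164,"dy":0.516,"dz":0,"wx":0,"wy":0,"wz":0.195,"claw":28},
  {"dx":-0.164,"dy":0.516,"dz":0,"wx":0,"wy":0,"wz":0.195,"claw":28},
])

```text
clock: 8.25
tool_pos: [0.5471, 0.0806, 0.1298]
eef_rot: [0.65, 0.76, -0.0, -0.0]
contact_force: [0.2, -0.3, -0.0]
opening: 0.316
finger_force: 0.0
```

```bash
python3 - <<'E'
from h import *
lean(); arc([94,89,85,83.9,82.5,81.5])
E
```

```text
n 156 z 0.117 0.173
0.12 [0.5387 0.0864 0.1221] 20
0.13 [0.5376 0.0876 0.1298] 30
0.14 [0.539  0.0883 0.1399] 28
0.15 [0.5395 0.0882 0.1505] 33
0.16 [0.5417 0.0871 0.1602] 41
0.17 [0.5412 0.085  0.1684] 31
pos [0.5468 0.0805 0.1298] r 0.0719 phi 98.94 yaw 98.97 open 27.9 F [ 0.2 -0.2  0.4]
94 [ 0.004  0.078 -0.003] [-0.     0.     0.028]
89 [-0.006  0.156 -0.003] [-0.     0.     0.055]
85 [-0.019  0.218 -0.003] [-0.     0.     0.078]
83.9 [-0.024  0.235 -0.003] [-0.     0.     0.084]
82.5 [-0.03   0.256 -0.003] [-0.     0.     0.091]
81.5 [-0.034  0.272 -0.003] [-0.     0.     0.097]
```

Request:
step_arm([
  {"dx":0.004,"dy":0.078,"dz":0,"wx":0,"wy":0,"wz":0.028,"claw":28},
  {"dx":-0.006,"dy":0.156,"dz":0,"wx":0,"wy":0,"wz":0.055,"claw":28},
  {"dx":-0.019,"dy":0.218,"dz":0,"wx":0,"wy":0,"wz":0.078,"claw":28},
  {"dx":-0.03,"dy":0.256,"dz":0,"wx":0,"wy":0,"wz":0.091,"claw":28},
  {"dx":-0.03,"dy":0.256,"dz":0,"wx":0,"wy":0,"wz":0.091,"claw":28},
  {"dx":-0.03,"dy":0.256,"dz":0,"wx":0,"wy":0,"wz":0.091,"claw":28},
])

```text
clock: 8.9
tool_pos: [0.5675, 0.0812, 0.1299]
eef_rot: [0.752, 0.659, -0.0, 0.0]
contact_force: [-0.6, -0.3, -0.1]
opening: 0.318
finger_force: 0.1
```

```bash
python3 - <<'E'
from h import *
lean(); arc([82.5,81,80])
p,d,c=snap('scene');q,_,_=snap('wrist')
a=cv2.resize(p[120:240,290:410],(400,400),interpolation=2);b=q[:,120:520]
cv2.imwrite('pics/s4.png',np.hstack([a,b])[:,:,::-1])
E
```

```text
n 111 z 0.118 0.181
0.12 [0.5595 0.0881 0.1221] 15
0.13 [0.5602 0.0896 0.1299] 29
0.14 [0.5643 0.0888 0.1397] 22
0.15 [0.5652 0.0892 0.15  ] 23
0.16 [0.5627 0.09   0.1601] 23
0.17 [0.563  0.0888 0.1676] 17
pos [0.5675 0.0812 0.1299] r 0.0724 phi 82.46 yaw 82.5 open 27.8 F [-0.5  0.1  0.1]
82.5 [ 0.002 -0.001 -0.001] [-0.  0.  0.]
81 [ 0.001  0.023 -0.001] [-0.     0.     0.008]
80 [ 0.001  0.039 -0.001] [-0.     0.     0.014]
```

View pics/s4.png

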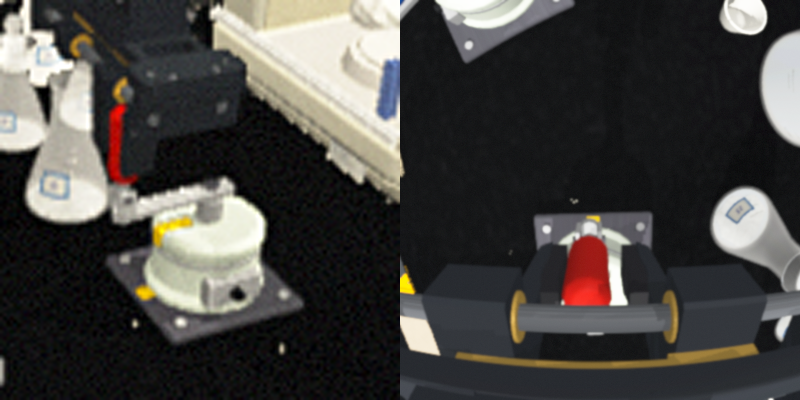

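The view shows the arm over the mark, about a degree short: in the wrist panel the hinge is at (590,228) and the base mark at (594,218). I'll nudge it a little, open the fingers, lift straight up and check from above.

Request:
step_arm([
  {"dx":0,"dy":0.018,"dz":0,"wx":0,"wy":0,"wz":0.006,"claw":28},
  {"dx":0,"dy":0.018,"dz":0,"wx":0,"wy":0,"wz":0.006,"claw":28},
  {"dx":0,"dy":0,"dz":0,"wx":0,"wy":0,"wz":0,"claw":45},
  {"dx":0,"dy":-0.03,"dz":0,"wx":0,"wy":0,"wz":0,"claw":55},
  {"dx":0,"dy":-0.03,"dz":0,"wx":0,"wy":0,"wz":0,"claw":55},
])

```text
clock: 9.55
tool_pos: [0.565, 0.0818, 0.13]
eef_rot: [0.752, 0.659, 0.0, -0.0]
contact_force: [-0.2, -0.6, 0.2]
opening: 0.564
finger_force: 0.0
```

Request:
step_arm([
  {"dx":0,"dy":0,"dz":-0.3,"wx":0,"wy":0,"wz":0,"claw":55},
  {"dx":0,"dy":0,"dz":-0.7,"wx":0,"wy":0,"wz":0,"claw":55},
  {"dx":0,"dy":0,"dz":-1,"wx":0,"wy":0,"wz":0,"claw":55},
  {"dx":0,"dy":0,"dz":-1,"wx":0,"wy":0,"wz":0,"claw":55},
])

```text
clock: 9.95
tool_pos: [0.5675, 0.0826, 0.2132]
eef_rot: [0.752, 0.659, 0.003, 0.002]
contact_force: [0.0, 0.4, -0.1]
opening: 0.626
finger_force: 0.0
```

Request:
step_arm([
  {"dx":0.9,"dy":0,"dz":-0.5,"wx":0,"wy":0,"wz":0,"claw":55},
  {"dx":0.9,"dy":-0.9,"dz":-0.5,"wx":0,"wy":0,"wz":0,"claw":55},
  {"dx":0.9,"dy":-0.9,"dz":-0.5,"wx":0,"wy":0,"wz":0,"claw":55},
  {"dx":0.9,"dy":-0.9,"dz":-0.5,"wx":0,"wy":0,"wz":0,"claw":55},
])

```text
clock: 10.35
tool_pos: [0.4998, 0.1658, 0.2503]
eef_rot: [0.75, 0.661, -0.0, -0.001]
contact_force: [0.3, -0.0, 0.2]
opening: 0.628
finger_force: 0.0
```

Request:
step_arm([
  {"dx":0.8,"dy":-0.9,"dz":0,"wx":0,"wy":0,"wz":0,"claw":55},
  {"dx":0.8,"dy":-0.9,"dz":0,"wx":0,"wy":0,"wz":0,"claw":55},
  {"dx":0.8,"dy":-0.9,"dz":0,"wx":0,"wy":0,"wz":0,"claw":55},
  {"dx":0.8,"dy":-0.9,"dz":0,"wx":0,"wy":0,"wz":0,"claw":55},
])

```text
clock: 10.75
tool_pos: [0.4404, 0.2357, 0.2493]
eef_rot: [0.752, 0.659, -0.0, 0.0]
contact_force: [-0.1, -0.3, -0.3]
opening: 0.621
finger_force: 0.0
```

```bash
python3 - <<'E'
from h import *
p=lean(); q,d,c=snap('top')
h=cv2.cvtColor(q,cv2.COLOR_RGB2HSV)
v,u=np.nonzero(((h[...,0]<8)|(h[...,0]>172))&(h[...,1]>110)&(h[...,2]>60)&(d>0));P=pts(d,c,u,v)
P=P[(P[:,2]>.1)&(P[:,2]<.2)&(np.hypot(P[:,0]-.558,P[:,1]-.009)<.11)];T=P[P[:,2]>.164]
for n,X in(('all',P),('top',T)):
    if len(X): m=X.mean(0);print(n,len(X),m.round(4),np.degrees(np.arctan2(m[1]-A[1],m[0]-A[0])))
v,u=np.mgrid[140:230,330:430];P=pts(d,c,u.ravel(),v.ravel());s=(P[:,2]>.083)&(P[:,2]<.096)&(np.hypot(P[:,0]-.558,P[:,1]-.01)<.09);Q=P[s][:,:2]
print('arm',len(Q),Q.mean(0),cv2.minAreaRect(Q.astype(np.float32)), cv2.fitLine(Q.astype(np.float32),cv2.DIST_HUBER,0,.01,.01).ravel())
a=cv2.resize(p[120:240,290:410],(400,400),interpolation=2);b=cv2.resize(q[140:230,330:420],(400,400),interpolation=2)
cv2.imwrite('pics/s5.png',np.hstack([a,b])[:,:,::-1])
E
```

```text
n 212 z 0.118 0.17
0.12 [0.5593 0.0849 0.1226] 28
0.13 [0.5597 0.0849 0.1297] 50
0.14 [0.5603 0.0855 0.1396] 48
0.15 [0.5591 0.0854 0.1503] 41
0.16 [0.5585 0.0859 0.1599] 43
0.17 [0.5623 0.0835 0.1677] 46<stdin>:9: RuntimeWarning: Mean of empty slice.
  ret = um.true_divide(
Traceback (most recent call last):
cv2.error: OpenCV(4.12.0) /io/opencv/modules/imgproc/src/linefit.cpp:50: error: (-215:Assertion failed) count > 0 in function 'fitLine2D_wods'
```

```bash
python3 - <<'E'
from h import *
p,d,c=snap('scene')
v,u=np.mgrid[150:215,310:380];v=v.ravel();u=u.ravel();P=pts(d,c,u,v);h=cv2.cvtColor(p,cv2.COLOR_RGB2HSV)[v,u]
s=(P[:,2]>.088)&(P[:,2]<.096)&(h[:,1]<90)&(np.hypot(P[:,0]-.558,P[:,1]-.01)<.09);Q=P[s][:,:2].astype(np.float32)
l=cv2.fitLine(Q,cv2.DIST_HUBER,0,.01,.01).ravel();print(len(Q),Q.mean(0),'arm deg',np.degrees(np.arctan2(l[1],l[0]))%180)
s=(h[:,0]>22)&(h[:,0]<34)&(h[:,1]>130)&(P[:,2]>.06)&(P[:,2]<.07);m=P[s].mean(0);print('mark',m,np.degrees(np.arctan2(m[1]-A[1],m[0]-A[0])))
a=cv2.resize(p[110:240,280:420],(560,520),interpolation=2);cv2.imwrite('pics/s5.png',a[:,:,::-1])
E
```

```text
153 [0.55952835 0.04143469] arm deg 85.74183
mark [0.56172579 0.04040389 0.06622717] 83.12557159618218
```

View pics/s5.png

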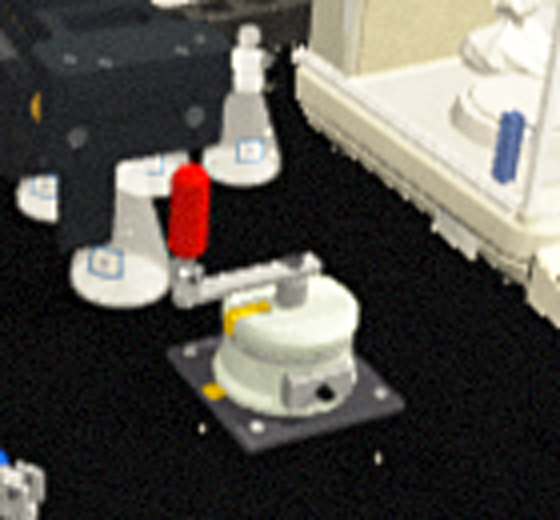

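The view shows the grip standing upright at (188,212), the crank arm running over the yellow mark at (245,318), and the gripper well clear. The arm is at about 84–85° and the mark at about 83.5°.

```bash
python3 -c "
from plant import workorder
print(workorder.finish_job())"
```

```text
the job is handed in; nothing more can be done
None
```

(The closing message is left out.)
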